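Turn the sample display to the lampholder

TASK

Turn the sample turntable on the shop counter by gently pushing its rim pegs with the fingertips, until the white round lampholder is at the front, squarely in line with the pointed tongue of the stand. Do not pinch the pegs, do not touch or lift the samples, and leave everything else on the counter where it is; finish with the turntable at rest and the hand clear.

Things in the scene. Friction and masses are not known exactly. Their poses are not given: they have to be found in the camera images.
- stand: The fixed dark steel foot of the turntable, 200 mm across, 12 mm high, under the turning disc, fixed to the counter. A flat pointed tongue, 30 mm wide and 8 mm high, reaches out from under the disc, roughly towards the robot, and marks the display's front. Origin: on the turning axis, at counter height; its -x axis runs along the tongue to its point.
- pointer (a point): The point of the tongue that marks the front, on its upper face, 180 mm from the turning axis and 8 mm above the counter; about 45 mm of the tongue shows beyond the rim.
- turntable: The turning grey display disc, 270 mm across, top 24 mm above the counter. Turns without end either way on the stand's axis, needs about 1 N at a peg, stays where it is left. Four radial ribs (10 mm high, ending 103 mm out) part it into quarters, one sample in each; the middle hub is 28 mm across, 24 mm high. Origin: on the axis, 12 mm above the counter; z up; ribs and pegs lie along its own +-x and +-y.
- peg0 (a point): Top of one of four alike steel finger pegs standing on the disc's rim, 12 mm thick, 126 mm from the axis, 90 degrees apart, each at the end of a rib, so that every sample is midway between two pegs. They rise from the disc's top (24 mm) to 66 mm above the counter; push one sideways along the rim to turn the disc. peg0 lies along the turntable's own +x.
- lampholder: The white LAMPHOLDER to bring to the front: a round foot 54 mm across and 10 mm high, narrowing to a round open socket tube 40 mm across, 48 mm tall in all, with a small brass contact inside. Stands loose in one of the four quarters of the turntable, its centre about 66 mm from the turntable's axis. Origin: centre of its underside, 24 mm above the counter.
- junction_box: A white square open-topped JUNCTION BOX sample, 48 x 48 x 32 mm, loose in another quarter of the turntable, not to be touched. Origin: centre of its underside.
- collar: A white plain COLLAR sample: a ring 54 mm across with a 38 mm hole, 20 mm high, loose in another quarter of the turntable, not to be touched. Origin: centre of its underside.
- terminal_block: A white oblong TERMINAL BLOCK sample, 50 x 22 x 22 mm with a ridge along the top and a row of small screws on either side of it, loose in another quarter of the turntable, not to be touched. Origin: centre of its underside.
- carton: A small closed cardboard carton, 60 x 60 x 75 mm, on the counter beside the turntable; leave it alone. Origin: centre of its underside.
- screwdriver: A screwdriver lying on the counter beside the turntable, on the other side from the carton; leave it alone. Its own x runs along it towards the tip.
- parts_bin: A small open blue plastic parts bin, 90 x 70 x 45 mm, on the counter beyond the turntable; leave it alone. Origin: centre of its underside.

How it is judged:
By the outcome, as a careful person would: the job done as asked, in the order asked, and still so for the second after the job is handed in, with the robot touching nothing.
It also fails if it takes over 38 s, if anything falls off the work surface, if the arm or the gripper's body presses on something with over 40 N, if the wrist force passes 120 N, or if a joint passes its speed limit or range.

ROBOT

A 6-joint arm with a two-finger parallel gripper is mounted at the origin on the work surface. World frame = base frame: x ahead of the robot, y to its left, z up, the work surface at z = 0. Lengths are in m, angles in rad, forces in N, time in s.
With the tool pointing down it reaches from about 0.25 to 0.775 m from the base axis. Payload 8.9 kg.
Tool frame: the origin (TCP) lies midway between the tips of the shut fingers; the grasp point (between the pads) lies 19 mm behind it; z points along the fingers, y is the direction in which the jaws open and shut (so a half turn about z gives the same grasp; the last joint's range is limited). The gripper opens to 85 mm and grips with 20 to 120 N. Pads are 22 mm wide; open, the fingers measure 114 mm over their backs; the gripper's body (76 mm by 85 mm) begins 54 mm behind the grasp point. The pads swing forward as they close: fully open they stand 13 mm farther back than shut.
Start: joints at [1.049, 0.291, -0.153, 1.127, 0, 1.431], TCP at [0.196, 0.487, 0.231] pointing down, gripper open.
Joint ranges: [-2.52, 2.52], [-0.91, 1.74], [-1.3, 1.37], [-1.96, 2.02], [-1.52, 1.47], [-3.14, 3.14]. Speed limits (rad/s): [2.22, 2.22, 2.79, 3.14, 3.14, 3.14].

INTERFACE

Orientations are given as a rotation vector (axis times angle).
In Python, from bench import manip, optics, ticket gives the robot as it stands. The module is installed in compiled form; this text tells all that it offers.
- The arm moves only by the tool drive_tool, never from a script. Its argument "increments" is a list of rows, each a list of 7 numbers: the shift along the tool's x, y, z in cm, then the turn, a rotation vector about the tool's x, y, z in degrees, then the opening, from 0 (shut) to 1 (fully open). A call has 1 to 5 rows; each row is the pose to reach, as a shift and turn from the pose measured when the call began, along the tool's axes at that moment; what a row does not reach only later rows make up. A row lasts 1/12 s, in which the tool goes at most 41.7 mm and 7.16 degrees, less where a joint would pass 70% of its speed; a pose out of reach is approached as far as the arm can. A call with a gripper value outside its range is refused whole. The fingers move at their own pace and stop on an object; "grip_force" is the grip in N (left out, the last holds). Time passes only in rows, so rows that repeat a pose let the fingers close. It gives the time, the measured TCP pose, the force and the opening at its end, in the units of the state.
- manip.get_state(): the state, without advancing time (a new reading comes with each control period).
- optics.get_image(name): name is "scene" or "top"; returns the picture (420x560x3 uint8, red, green, blue); there is no depth.
- optics.get_calibration(name): a dict with "fovy" (degrees; the focal length in pixels is half the picture's height over the tangent of half this angle, whatever the lens; pixels are square), "cx", "cy" (the principal point, pixels), "R" (3x3) and "t" (3): a world point X has camera coordinates R X + t. Camera axes: x right, y down, z forward; pixel columns grow to the right and rows downward; lengths in m; the calibration is good to about 2 mm. A picture is of the moment at which its call begins. get_calibration takes no time and is no camera call.
- ticket.hand_in(): hands the job in, once; it reports no verdict.
The state is a dict: "clock": time; "joint_pos": joint angles; "qvel": joint speeds; "joint_torque": joint torques, N m; "eef_pos": TCP position; "ee_rot": TCP orientation; "contact_force": force on the tool from outside, world axes, zero at the start; "ft_torque": the same for the moment, N m; "gripper_width": finger opening in m.
Only numpy, scipy, OpenCV 4.12 (cv2) and the standard library are available. Lean on these libraries where they do the work, as an engineer would, in place of code of your own. Each camera call takes 0.05 s, during which the arm holds its last target.

## Working session

There is one attempt and no reset: what is moved stays moved. The work goes in short steps, Python scripts to look and compute and a tool call to move; the robot and the scene stay as the last step left them, time stands still between calls to the robot, and variables do not carry over. Pictures are saved under pics/ and viewed, and the job is handed in when it is done.

Besides the shell and the picture viewer there is one more tool, called after "Call:" by a JSON object that holds its "method" and its "body", one argument or row to a line. drive_tool: Moves the arm, as the interface text tells. Its arguments: {"type":"object","properties":{"increments":{"type":"array","items":{"type":"array","items":{"type":"number"}}},"grip_force":{"type":"number"}},"required":["increments"]}

```bash
mkdir -p pics
python3 - <<'E'
from bench import manip, optics
import cv2,numpy as np
print(manip.get_state())
for n in("scene","top"):
    im=optics.get_image(n); cv2.imwrite(f"pics/{n}0.png",im[:,:,::-1])
    print(n,optics.get_calibration(n))
E
```

```text
{'clock': 0.0, 'joint_pos': array([ 1.04869110e+00,  2.91303959e-01, -1.54130994e-01,  1.12666682e+00,
       -2.14625152e-05,  1.43149851e+00]), 'qvel': array([ 8.24145828e-04, -2.60086775e-05, -1.86327184e-04,  9.62031504e-04,
       -3.12093725e-04, -1.47784771e-03]), 'joint_torque': array([-2.66074174e-03, -5.37135065e+01,  3.31375015e+01,  1.56881846e-02,
       -4.90762504e-04,  1.42505161e-05]), 'eef_pos': array([0.1958868 , 0.48662355, 0.23071825]), 'ee_rot': array([-5.97570737e-01, -3.08382460e+00,  1.95018098e-03]), 'contact_force': array([-0.02202012,  0.53179447,  0.56901248]), 'ft_torque': array([ 0.01794767,  0.00729338, -0.00092469]), 'gripper_width': 0.08552520657723862}
scene {'fovy': 46.987308284751556, 'cx': 276.48801806301935, 'cy': 210.14795111109552, 'R': array([[ 0.82374133,  0.56665149, -0.01887638],
       [ 0.37482801, -0.56926335, -0.73173984],
       [-0.4253871 ,  0.59568896, -0.6813226 ]]), 't': array([-0.47735743, -0.1596902 ,  1.38219194])}
top {'fovy': 43.466852524285336, 'cx': 283.8697075103732, 'cy': 206.8794681987732, 'R': array([[-1.24878917e-03, -9.99997685e-01,  1.75217582e-03],
       [-9.85065190e-01,  9.28452493e-04, -1.72179296e-01],
       [ 1.72177271e-01, -1.94102305e-03, -9.85064069e-01]]), 't': array([0.04757492, 0.58896416, 1.00191054])}
```

View pics/top0.png

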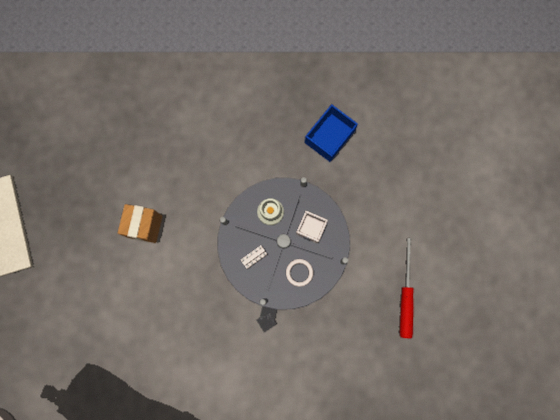

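View pics/scene0.png

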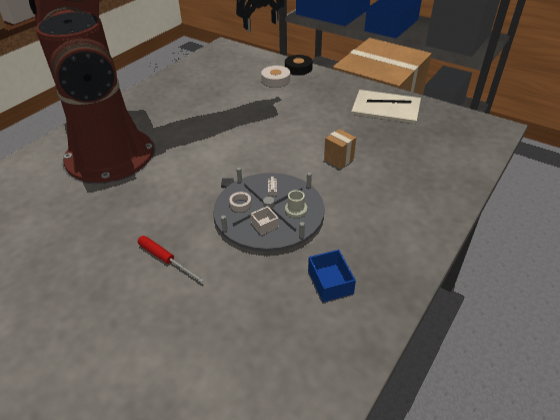

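The top view shows the lampholder at (270,211), the pegs at (304,182), (223,220), (263,302) and (345,261), the tongue tip near (262,330) and the hub at (284,241). The carton is on the left, the screwdriver on the right and the bin at the far end. Next I'll zoom in and measure.

```bash
cat > h.py <<'E'
import numpy as np,cv2
from bench import manip, optics
def w(n,uv,z):
    c=optics.get_calibration(n);f=210/np.tan(np.radians(c['fovy']/2))
    d=c['R'].T@np.array([(uv[0]-c['cx'])/f,(uv[1]-c['cy'])/f,1]);o=-c['R'].T@c['t']
    return o+d*(z-o[2])/d[2]
def p(n,X):
    c=optics.get_calibration(n);f=210/np.tan(np.radians(c['fovy']/2))
    q=c['R']@np.array(X)+c['t'];return np.array([c['cx']+f*q[0]/q[2],c['cy']+f*q[1]/q[2]])
E
python3 - <<'E'
from h import *
im=cv2.imread("pics/top0.png")
c=im[170:340,205:365];cv2.imwrite("pics/topz.png",cv2.resize(c,None,fx=3.5,fy=3.5,interpolation=cv2.INTER_CUBIC))
P=[w('top',u,.066) for u in[(304,181.5),(223,220),(263.5,301.5),(345.5,261)]]
for q in P:print(q)
C=np.mean(P,0);print(C,[np.hypot(*(q-C)[:2]) for q in P],[np.degrees(np.arctan2(*(q-C)[1::-1])) for q in P])
print(w('top',(284,241),.048),w('top',(270,211),.03))
for u in[(264,331),(276,320),(257,322)]:print(w('top',u,.008))
E
```

```text
[0.63755165 0.00690012 0.066     ]
[0.56039525 0.16635462 0.066     ]
[0.40299081 0.08608995 0.066     ]
[ 0.47994804 -0.07219769  0.066     ]
[0.52022144 0.04678675 0.066     ] [np.float64(0.12392466707312459), np.float64(0.12613647847844042), np.float64(0.12364369185794752), np.float64(0.12561546118458836)] [np.float64(-18.775564324530382), np.float64(71.42808004352483), np.float64(161.465554602765), np.float64(-108.69973363290656)]
[0.52089021 0.04675039 0.048     ] [0.58420246 0.07514237 0.03      ]
[0.34467234 0.08688238 0.008     ]
[0.36615792 0.06292096 0.008     ]
[0.36228469 0.10100814 0.008     ]
```

View pics/topz.png

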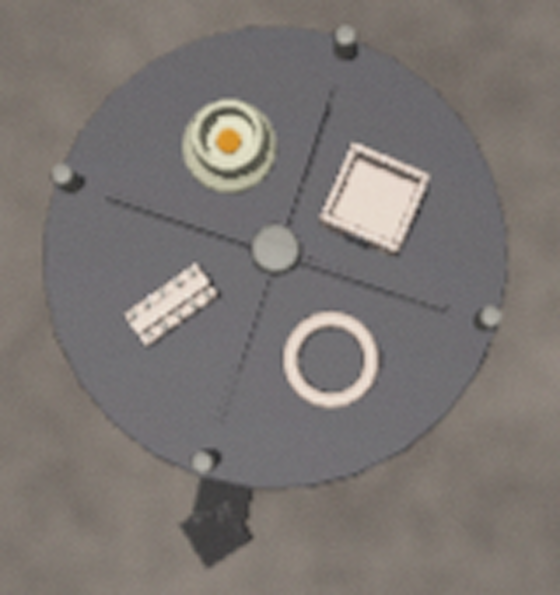

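Run:
```python
from h import *
im=cv2.imread("pics/top0.png")
c=im[295:345,235:300].astype(float);c=np.clip((c-15)*2.6,0,255).astype(np.uint8)
cv2.imwrite("pics/tz.png",cv2.resize(c,None,fx=12,fy=12,interpolation=cv2.INTER_CUBIC))
im=cv2.imread("pics/scene0.png")
c=im[160:260,205:335];cv2.imwrite("pics/sz.png",cv2.resize(c,None,fx=6,fy=6,interpolation=cv2.INTER_CUBIC))
```

```text
(no output)
```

View pics/tz.png

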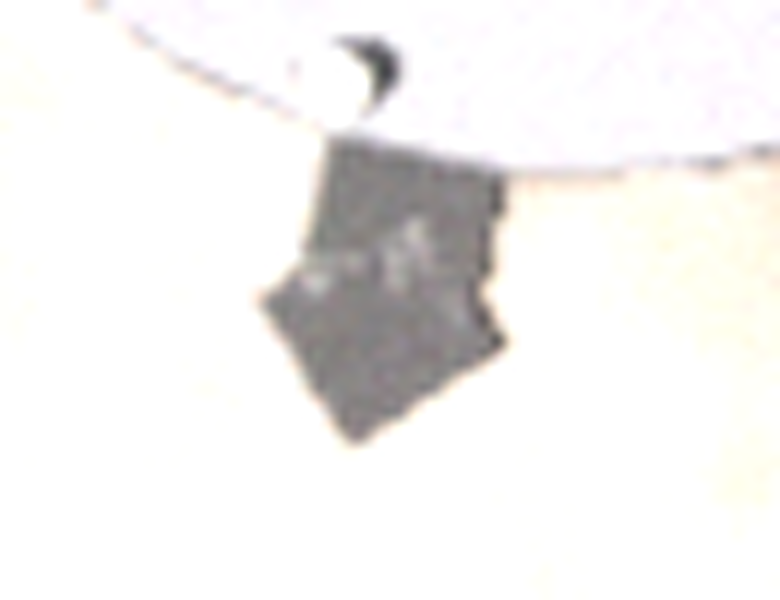

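View pics/sz.png

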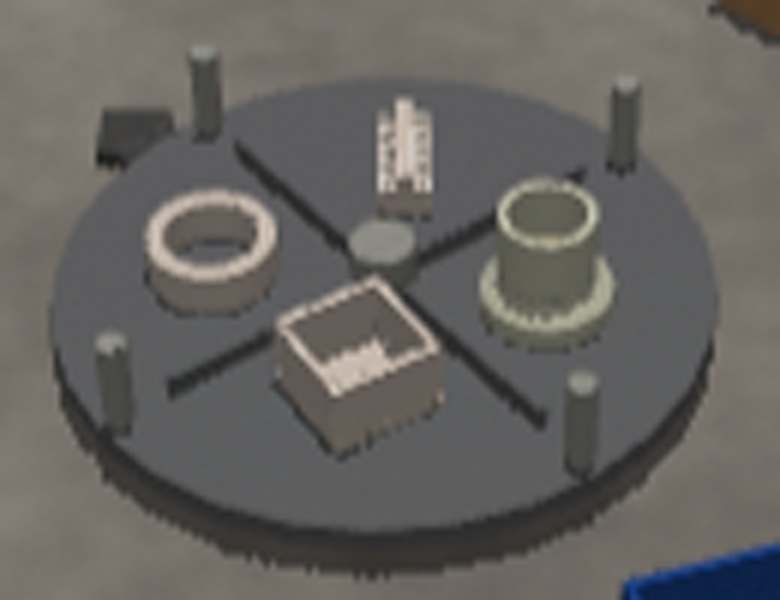

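The tongue points at about 167.5° from the turntable centre (0.5205, 0.0467), and the lampholder quarter is at 26.4°. That means turning about +141° (counter-clockwise). I'll push the left peg from behind with the flat side of the shut fingertips.

```bash
cat >> h.py <<'E'
from scipy.spatial.transform import Rotation as Ro
C=np.array([.5205,.0467])
def inc(targets,s=None):
    s=s or manip.get_state();R0=Ro.from_rotvec(s['ee_rot'])
    for (x,y,z,yaw) in targets:
        a=np.radians(yaw);X=np.array([np.cos(a),np.sin(a),0]);Z=np.array([0,0,-1.]);Y=np.cross(Z,X)
        R=Ro.from_matrix(np.c_[X,Y,Z]); d=R0.inv().apply(np.array([x,y,z])-s['eef_pos'])*100
        print(np.round(d,2).tolist(),np.round((R0.inv()*R).as_rotvec(degrees=True),1).tolist())
def arc(th,r=.126,z=.042,off=0): 
    a=np.radians(th);return (C[0]+r*np.cos(a),C[1]+r*np.sin(a),z,th+90+off)
E
python3 - <<'E'
from h import *
t=arc(50,off=14);print(t)
inc([(t[0],t[1],.14,154)])
# tongue / centre refinement
P=[(264.1,331.4),(256.3,319.7),(276.75,323.1)]
for u in P: v=w('top',u,.008)[:2]-C;print(v,np.hypot(*v),np.degrees(np.arctan2(v[1],v[0])))
print([w('top',u,0) for u in[(120,205),(138,222),(155,240)]])
E
```

```text
(np.float64(0.6014912388205039), np.float64(0.14322159983299124), 0.042, 154)
[-50.45, -16.7, 9.09] [-0.1, -0.0, 4.1]
[-0.17660754  0.03997841] 0.18107593622080193 167.24500029760844
[-0.15370111  0.05574647] 0.1634983230040206 160.06459630685296
[-0.16042354  0.0147097 ] 0.16109651349300924 174.761032702029
[array([0.60226309, 0.3904971 , 0.        ]), array([0.56621104, 0.35109421, 0.        ]), array([0.52847634, 0.31411432, 0.        ])]
```

Call:
{"method": "drive_tool", "body": {
  "increments": [
    [-3.3,-1.1,0,0,0,1,0],
    [-6.8,-2.2,0.5,0,0,2,0],
    [-10.2,-3.4,1,0,0,3,0],
    [-13.6,-4.5,1.5,0,0,4,0],
    [-17,-5.6,2,0,0,4,0]
  ]
}}

```text
clock: 0.52
eef_pos: [0.3335, 0.3699, 0.2105]
ee_rot: [-0.706, -3.061, 0.002]
contact_force: [0.2, 0.9, 1.0]
gripper_width: 0.0256
```

Call:
{"method": "drive_tool", "body": {
  "increments": [
    [-3.4,-1.2,0.5,0,0,0,0],
    [-6.8,-2.4,1,0,0,0,0],
    [-10.2,-3.6,1.5,0,0,0,0],
    [-13.6,-4.6,2,0,0,0,0],
    [-17,-5.8,2.5,0,0,0,0]
  ]
}}

```text
clock: 0.93
eef_pos: [0.4618, 0.2418, 0.1851]
ee_rot: [-0.706, -3.06, 0.002]
contact_force: [1.4, 0.6, 0.6]
gripper_width: -0.0001
```

Run:
```python
from h import *
s=manip.get_state();print(s['clock'],s['eef_pos'],s['gripper_width'])
t=arc(50,off=14)
inc([(t[0],t[1],.14,154),(t[0],t[1],.042,154)])
```

```text
0.9333 [0.46183573 0.24179736 0.18506674] -8.299560090562313e-05
[-16.87, -2.74, 4.5] [-0.1, -0.0, 0.0]
[-16.88, -2.72, 14.3] [-0.1, -0.0, 0.0]
```

Call:
{"method": "drive_tool", "body": {
  "increments": [
    [-3.8,-0.6,0.6,0,0,0,0],
    [-7.6,-1.2,1.2,0,0,0,0],
    [-11.4,-1.8,2,0,0,0,0],
    [-15,-2.4,3,0,0,0,0],
    [-16.9,-2.7,4.5,0,0,0,0]
  ]
}}

```text
clock: 1.35
eef_pos: [0.6055, 0.1407, 0.14]
ee_rot: [0.709, 3.059, -0.002]
contact_force: [0.0, 0.2, -0.3]
gripper_width: 0.0001
```

Run:
```python
from h import *
s=manip.get_state();print(s['clock'],s['eef_pos'],s['contact_force'])
t=arc(50,off=14)
inc([(t[0],t[1],.042,154)])
cv2.imwrite("pics/s1.png",optics.get_image("scene")[100:300,150:400,::-1].repeat(3,0).repeat(3,1))
```

```text
1.35 [0.60545854 0.14068793 0.1399593 ] [ 0.00977315  0.17483576 -0.34944961]
[0.49, 0.06, 9.79] [-0.0, 0.1, -0.1]
```

View pics/s1.png

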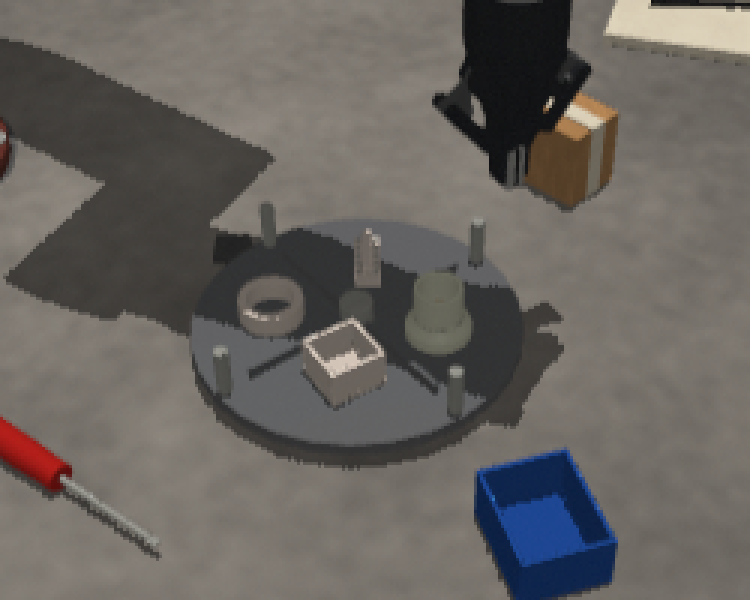

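The shut hand is over the far-left of the disc, behind the left peg (zoomed picture, near 477,240). The finger knuckles flare out only high up, so they will clear the samples. I'll descend.

Call:
{"method": "drive_tool", "body": {
  "increments": [
    [0.2,0,3,0,0,0,0],
    [0.4,0,6,0,0,0,0],
    [0.5,0.1,9,0,0,0,0],
    [0.5,0.1,9.8,0,0,0,0],
    [0.5,0.1,9.8,0,0,0,0]
  ]
}}

```text
clock: 1.82
eef_pos: [0.5987, 0.1419, 0.0357]
ee_rot: [-0.71, -3.054, 0.007]
contact_force: [-0.1, 0.2, -0.1]
gripper_width: -0.0001
```

Run:
```python
from h import *
s=manip.get_state();print(s['clock'],s['eef_pos'],s['contact_force'])
inc([arc(53,off=10),arc(57,off=6),arc(60,off=3),arc(63),arc(67)])
```

```text
1.8167 [0.59873588 0.14191064 0.03571302] [-0.09864089  0.23644538 -0.06128516]
[0.46, 0.38, -0.63] [-0.3, -0.3, 0.8]
[1.33, 0.51, -0.63] [-0.3, -0.3, 0.8]
[1.98, 0.57, -0.62] [-0.3, -0.3, 0.8]
[2.64, 0.6, -0.62] [-0.3, -0.3, 0.8]
[3.52, 0.58, -0.61] [-0.3, -0.3, -3.2]
```

Call:
{"method": "drive_tool", "body": {
  "increments": [
    [0.5,0.4,-0.4,0,0,0,0],
    [1.3,0.5,-0.6,-0.3,-0.3,0.5,0],
    [2.0,0.6,-0.6,-0.3,-0.3,0.5,0],
    [2.6,0.6,-0.6,-0.3,-0.3,0.5,0],
    [3.2,0.6,-0.6,-0.3,-0.3,-2,0]
  ]
}}

```text
clock: 2.23
eef_pos: [0.5728, 0.1622, 0.0433]
ee_rot: [0.657, 3.07, 0.0]
contact_force: [0.5, -0.7, 0.7]
gripper_width: -0.0004
```

Run:
```python
from h import *
s=manip.get_state();print(s['clock'],s['eef_pos'],s['contact_force'])
d=s['eef_pos'][:2]-C;a=np.degrees(np.arctan2(d[1],d[0]));print(a,np.hypot(*d))
im=optics.get_image("top");cv2.imwrite("pics/t2.png",im[160:345,195:375,::-1].repeat(3,0).repeat(3,1))
inc([arc(a+5*k) for k in range(1,6)])
```

```text
2.2333 [0.57282814 0.16216775 0.04328457] [ 0.5399132  -0.73861407  0.72877867]
65.62072594585067 0.12677158547176698
[0.98, -0.1, 0.1] [-0.0, 0.0, -4.5]
[2.07, -0.23, 0.1] [-0.0, 0.0, -9.5]
[3.14, -0.46, 0.1] [-0.0, 0.0, -14.5]
[4.19, -0.78, 0.1] [-0.0, 0.0, -19.5]
[5.21, -1.19, 0.1] [-0.0, 0.0, -24.5]
```

View pics/t2.png

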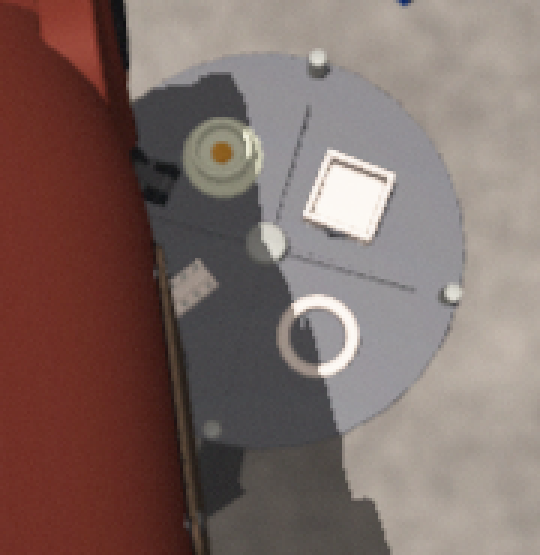

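The arm hides the left half of the view. The near peg now shows at about (212,429) zoomed, so the disc has started turning, and the samples haven't moved. I'll continue along the arc.

Call:
{"method": "drive_tool", "body": {
  "increments": [
    [1.0,-0.1,0.1,0,0,-4.5,0],
    [2.1,-0.2,0.1,0,0,-9.5,0],
    [3.1,-0.5,0.1,0,0,-14.5,0],
    [4.2,-0.8,0.1,0,0,-19.5,0],
    [5.2,-1.2,0.1,0,0,-24.5,0]
  ]
}}

```text
clock: 2.7
eef_pos: [0.5191, 0.1729, 0.0428]
ee_rot: [-0.024, 3.139, -0.0]
contact_force: [1.9, -0.7, 0.3]
gripper_width: -0.0
```

```bash
cat > n.py <<'E'
from h import *
import sys
s=manip.get_state();print(s['clock'],s['eef_pos'],s['contact_force'])
d=s['eef_pos'][:2]-C;a=np.degrees(np.arctan2(d[1],d[0]))%360;print(a,np.hypot(*d))
if len(sys.argv)>1:inc([arc(a+float(k)) for k in sys.argv[1:]])
E
python3 n.py 5 10 15 20 25
```

```text
2.7 [0.51907687 0.17291571 0.04284367] [ 1.85567521 -0.6776713   0.28092031]
90.64600247520937 0.1262237309980379
[1.1, -0.07, 0.08] [-0.0, 0.1, -4.8]
[2.19, -0.21, 0.08] [-0.0, 0.1, -9.8]
[3.26, -0.44, 0.08] [-0.0, 0.1, -14.8]
[4.31, -0.77, 0.07] [-0.0, 0.1, -19.8]
[5.33, -1.18, 0.07] [-0.0, 0.1, -24.8]
```

Call:
{"method": "drive_tool", "body": {
  "increments": [
    [1.1,-0.1,0.1,0,0,-4.8,0],
    [2.2,-0.2,0.1,0,0,-9.8,0],
    [3.3,-0.4,0.1,0,0,-14.8,0],
    [4.3,-0.8,0.1,0,0,-19.8,0],
    [5.3,-1.2,0.1,0,0,-24.8,0]
  ]
}}

```text
clock: 3.12
eef_pos: [0.4662, 0.1603, 0.0426]
ee_rot: [-0.703, 3.058, -0.001]
contact_force: [0.7, 0.7, 0.8]
gripper_width: -0.0002
```

```bash
python3 n.py 5 10 15 20 25
python3 - <<'E'
from h import *
im=optics.get_image("scene");cv2.imwrite("pics/s3.png",im[100:300,150:400,::-1].repeat(3,0).repeat(3,1))
E
```

```text
3.1167 [0.46622671 0.160348   0.04255608] [0.69395029 0.70322705 0.76777612]
115.52708983815664 0.12594227521691967
[1.1, -0.03, 0.05] [-0.1, 0.2, -4.6]
[2.19, -0.17, 0.05] [-0.1, 0.2, -9.6]
[3.26, -0.4, 0.04] [-0.1, 0.2, -14.6]
[4.31, -0.73, 0.04] [-0.1, 0.2, -19.6]
[5.33, -1.14, 0.04] [-0.2, 0.2, -24.6]
```

View pics/s3.png

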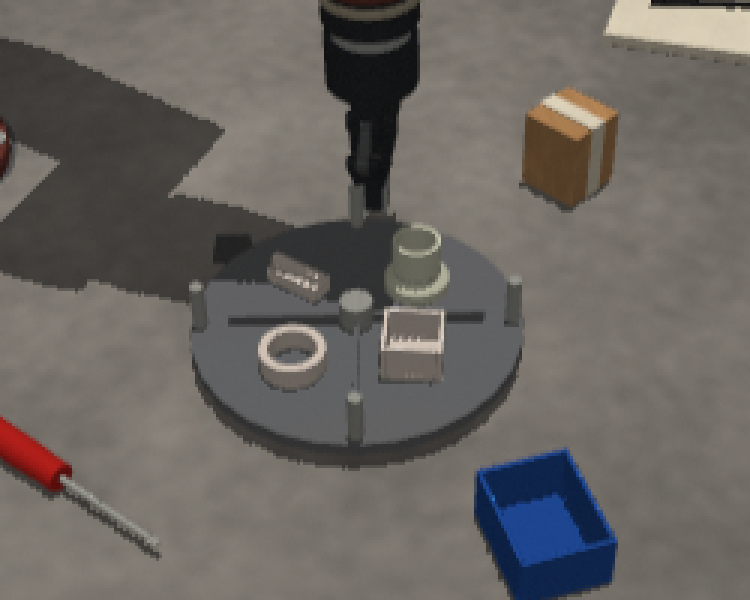

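The scene view shows the finger behind the peg at zoomed (358,205). The disc has turned about 50° and the samples are still in place. I'll continue.

Call:
{"method": "drive_tool", "body": {
  "increments": [
    [1.1,0,0.1,0,0,-4.8,0],
    [2.2,-0.2,0.1,0,0.1,-9.8,0],
    [3.3,-0.4,0.1,0,0.2,-14.8,0],
    [4.3,-0.7,0.1,0,0.2,-19.8,0],
    [5.3,-1.1,0.1,-0.2,0.2,-24.6,0]
  ]
}}

```text
clock: 3.58
eef_pos: [0.4217, 0.1265, 0.0419]
ee_rot: [1.351, -2.835, -0.001]
contact_force: [2.0, -0.3, -0.9]
gripper_width: 0.0002
```

```bash
python3 n.py 5 10 15 20 25
```

```text
3.5833 [0.42167972 0.12648765 0.04188175] [ 2.00693756 -0.33575811 -0.88928371]
141.0825380691616 0.1270099085360606
[1.1, -0.15, -0.01] [0.1, -0.0, -5.1]
[2.19, -0.3, -0.01] [0.1, -0.0, -10.1]
[3.26, -0.54, -0.01] [0.1, -0.0, -15.1]
[4.31, -0.87, -0.01] [0.1, -0.0, -20.1]
[5.32, -1.29, -0.01] [0.1, -0.0, -25.1]
```

Call:
{"method": "drive_tool", "body": {
  "increments": [
    [1.1,-0.1,0,0,0,-5,0],
    [2.2,-0.3,0,0,0,-10,0],
    [3.3,-0.5,0,0,0,-15,0],
    [4.3,-0.9,0,0,0,-20,0],
    [5.3,-1.3,0,0,0,-25,0]
  ]
}}

```text
clock: 4.0
eef_pos: [0.3987, 0.077, 0.0425]
ee_rot: [-1.936, 2.474, 0.001]
contact_force: [1.5, 0.0, 0.0]
gripper_width: 0.0001
```

```bash
python3 n.py 5 10 14 18 21
```

```text
4.0 [0.39874981 0.07703595 0.04252254] [1.53851058 0.02925764 0.0357874 ]
166.00876562964146 0.1254726211096292
[1.1, 0.01, 0.05] [0.0, 0.0, -4.9]
[2.19, -0.14, 0.05] [0.0, 0.0, -9.9]
[3.05, -0.32, 0.05] [-0.0, 0.0, -13.9]
[3.89, -0.56, 0.05] [-0.0, 0.0, -17.9]
[4.52, -0.78, 0.05] [-0.0, 0.0, -20.9]
```

Call:
{"method": "drive_tool", "body": {
  "increments": [
    [1.1,0,0,0,0,-5,0],
    [2.2,-0.1,0,0,0,-10,0],
    [3.1,-0.3,0,0,0,-14,0],
    [3.9,-0.6,0,0,0,-18,0],
    [4.5,-0.8,0,0,0,-21,0]
  ]
}}

```text
clock: 4.42
eef_pos: [0.3963, 0.031, 0.043]
ee_rot: [-2.354, 2.078, -0.001]
contact_force: [0.5, 1.2, 0.7]
gripper_width: 0.0
```

```bash
python3 n.py 3 6 9 11 12.5
```

```text
4.4167 [0.39627137 0.03098482 0.04304882] [0.50939278 1.19535443 0.74827587]
187.2097377480017 0.1252186880713571
[0.66, 0.06, 0.1] [-0.1, 0.0, -3.1]
[1.32, 0.01, 0.1] [-0.1, 0.0, -6.1]
[1.97, -0.08, 0.1] [-0.1, 0.0, -9.1]
[2.4, -0.16, 0.1] [-0.1, 0.0, -11.1]
[2.73, -0.22, 0.1] [-0.1, 0.0, -12.6]
```

Call:
{"method": "drive_tool", "body": {
  "increments": [
    [0.7,0.1,0.1,0,0,-3,0],
    [1.2,0,0.1,0,0,-6,0],
    [1.7,0,0.1,0,0,-8,0],
    [2.0,-0.1,0.1,0,0,-9.5,0],
    [2.2,-0.1,0.1,0,0,-10,0]
  ]
}}

```text
clock: 4.83
eef_pos: [0.4007, 0.0091, 0.0425]
ee_rot: [-2.524, 1.867, -0.003]
contact_force: [0.6, 0.9, -0.6]
gripper_width: 0.0
```

```bash
python3 n.py 3 6
python3 - <<'E'
from h import *
for n in("top","scene"):
  im=optics.get_image(n);cv2.imwrite(f"pics/{n}4.png",im[:,:,::-1])
  c=im[165:345,200:370] if n=="top" else im[140:260,190:350]
  cv2.imwrite(f"pics/{n}4z.png",cv2.resize(c[:,:,::-1],None,fx=3.3 if n=="top" else 4.5,fy=3.3 if n=="top" else 4.5,interpolation=cv2.INTER_CUBIC))
E
```

```text
4.8333 [0.40070486 0.00909066 0.04253197] [ 0.56825792  0.86605868 -0.56760735]
197.42953297910918 0.12556009515335814
[0.66, 0.02, 0.05] [-0.1, -0.0, -3.4]
[1.32, -0.03, 0.05] [-0.1, -0.0, -6.4]
```

View pics/top4z.png

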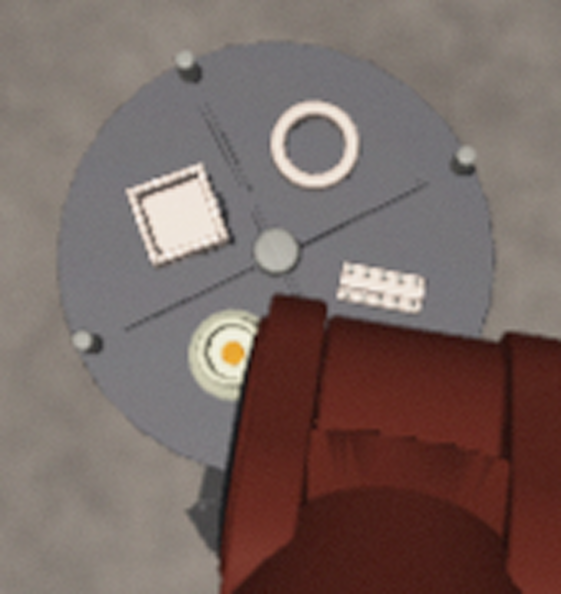

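View pics/scene4z.png

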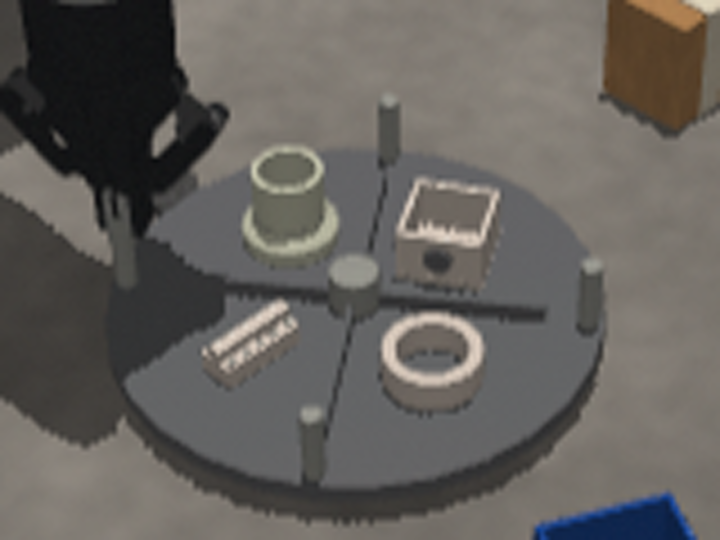

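The top view shows pegs at zoomed (185,60), (464,154) and (82,340), with the lampholder at (230,352) just short of the tongue. I'll measure the angle.

Run:
```python
from h import *
def circ(im,u0,r=6):
    g=cv2.cvtColor(im,cv2.COLOR_BGR2GRAY).astype(float);x,y=map(int,np.round(u0));s=g[y-r:y+r+1,x-r:x+r+1]
    m=s>s.min()+0.75*(s.max()-s.min());yy,xx=np.nonzero(m);return (x-r+xx.mean(),y-r+yy.mean())
i0=cv2.imread("pics/top0.png");i4=cv2.imread("pics/top4.png")
for im,L in((i0,[(304,181.5),(223,220),(263.5,301.5),(345.5,261)]),(i4,[(255.6,182.7),(340.1,211.2),(224.3,267.5)])):
    for u in L:
        q=circ(im,u,5);v=w('top',q,.066)[:2];d=v-C;print(np.round(q,1),v,np.hypot(*d),np.degrees(np.arctan2(d[1],d[0]))%90)
```

```text
[303.4 179.6] [0.64141974 0.00806275] 0.12694258657983615 72.27985832216608
[222.1 219. ] [0.56247892 0.16815855] 0.12850840097049426 70.933653015515
[262.2 301.8] [0.40235102 0.08864919] 0.12537510117628423 70.45242238244089
[344.8 259.9] [ 0.48198774 -0.07084264] 0.1236910082939919 71.85887288588481
[255.3 182.4] [0.63586882 0.10370548] 0.1286840683104373 26.294672672275837
[340.9 211.6] [ 0.57689244 -0.06518596] 0.12529396063634504 26.748887204643864
[224.2 267.8] [0.4672164  0.16220505] 0.12720282246445577 24.764335033609782
```

Run:
```python
from h import *
from scipy.optimize import least_squares
g=cv2.GaussianBlur(cv2.cvtColor(cv2.imread("pics/top0.png"),cv2.COLOR_BGR2GRAY).astype(np.float32),(0,0),1)
pts=[]
for a in range(0,360,3):
    if 150<a<175: continue
    rs=np.arange(.120,.150,.0005);v=[]
    for r in rs:
        u=p('top',(C[0]+r*np.cos(np.radians(a)),C[1]+r*np.sin(np.radians(a)),.024))
        v.append(cv2.getRectSubPix(g,(1,1),tuple(map(float,u)))[0,0])
    k=np.argmax(np.gradient(v));r=rs[k];pts.append((C[0]+r*np.cos(np.radians(a)),C[1]+r*np.sin(np.radians(a))))
pts=np.array(pts)
f=least_squares(lambda q:np.hypot(*(pts-q[:2]).T)-q[2],[*C,.135],loss='soft_l1',f_scale=.001);print(f.x)
c=f.x[:2]
for u in [(264.1,331.4),(256.3,319.7),(276.75,323.1)]: v=w('top',u,.008)[:2]-c;print(np.hypot(*v),np.degrees(np.arctan2(v[1],v[0])))
# strip edge directions (zoom px)
for A,B in(((332,135),(305,250)),((505,175),(485,285))):
    q=[w('top',(235+a/12-.46,295+b/12-.46),.008)[:2] for a,b in(A,B)];d=q[1]-q[0];print(np.degrees(np.arctan2(d[1],d[0])),np.cross(q[0]-c,d/np.hypot(*d)))
```

```text
Traceback (most recent call last):
  File "h.py", line 8, in p
    c=optics.get_calibration(n);f=210/np.tan(np.radians(c['fovy']/2))
ValueError: time passes only in moves, steps and waits
```

The tongue is at about 167.6° and the lampholder at about 160.8°, so 6.7° remain. I'll finish slowly.

Call:
{"method": "drive_tool", "body": {
  "increments": [
    [0.4,0,0,0,0,-2,0],
    [0.7,0,0,0,0,-3.5,0],
    [1.0,0,0,0,0,-5,0],
    [1.2,0,0,0,0,-6,0],
    [1.35,0,0,0,0,-6.5,0]
  ]
}}

```text
clock: 5.35
eef_pos: [0.4046, -0.0037, 0.0426]
ee_rot: [-2.625, 1.722, -0.003]
contact_force: [0.3, 0.9, 0.5]
gripper_width: 0.0001
```

```bash
python3 n.py 0.5 1 2
```

```text
5.35 [ 0.40461767 -0.00369589  0.04256348] [0.27519684 0.8730078  0.51098754]
203.50366656529658 0.12636636704574777
[0.11, -0.04, 0.06] [-0.1, -0.0, -0.5]
[0.22, -0.04, 0.06] [-0.1, -0.0, -1.0]
[0.44, -0.04, 0.06] [-0.1, -0.0, -2.0]
```

```bash
cat > m.py <<'E'
from h import *
import sys
name=sys.argv[1];guess=float(sys.argv[2])
def circ(g,u0,r=5):
    x,y=map(int,np.round(u0));s=g[y-r:y+r+1,x-r:x+r+1]
    m=s>s.min()+0.75*(s.max()-s.min());yy,xx=np.nonzero(m);return (x-r+xx.mean(),y-r+yy.mean())
im=optics.get_image("top")[:,:,::-1];cv2.imwrite(f"pics/{name}.png",im)
g=cv2.cvtColor(np.ascontiguousarray(im),cv2.COLOR_BGR2GRAY).astype(float)
Cp=np.array([.52206,.0485])
for k in range(4):
    a=np.radians(guess+90*k);u=p('top',(C[0]+.126*np.cos(a),C[1]+.126*np.sin(a),.066))-[.9,.9]
    v=w('top',circ(g,u),.066)[:2]-Cp;print(u,np.hypot(*v),np.degrees(np.arctan2(v[1],v[0]))%90)
cv2.imwrite(f"pics/{name}z.png",cv2.resize(im[165:345,200:370],None,fx=3.3,fy=3.3,interpolation=cv2.INTER_CUBIC))
E
python3 m.py t5 32
```

```text
[249.40395258 185.66780335] 0.12659146746282077 31.47389318324912
[227.71461891 273.88118509] 0.12612966263841785 31.51580917946383
[318.1079551  294.87228533] 0.1234973874569024 34.05366587383577
[337.32468539 205.49505118] 0.1259236475242594 31.610393221614274
```

View pics/t5z.png

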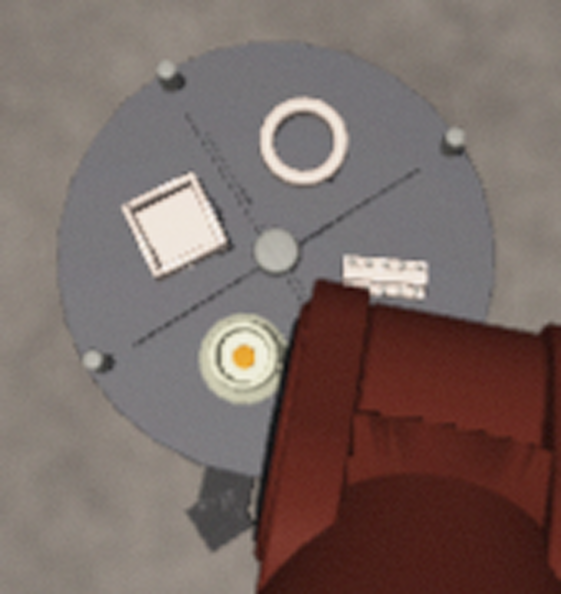

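The disc is at 31.5° (mod 90), which puts the lampholder at 166.5°. It needs about 1.1° more.

Call:
{"method": "drive_tool", "body": {
  "increments": [
    [0.1,0,0,0,0,-0.5,0],
    [0.18,0,0,0,0,-1,0],
    [0.24,0,0,0,0,-1,0],
    [0.24,0,0,0,0,-1,0]
  ]
}}

```text
clock: 5.73
eef_pos: [0.4057, -0.0062, 0.0425]
ee_rot: [-2.64, 1.699, -0.003]
contact_force: [-0.5, 0.8, -0.6]
gripper_width: -0.0001
```

```bash
python3 n.py; python3 m.py t6 32.5
```

```text
5.7333 [ 0.40567231 -0.00618081  0.04254449] [-0.45822095  0.78369491 -0.58949656]
204.72716560935095 0.12641906380838103
[248.93203601 185.95772627] 0.12627259002374094 32.881824495545
[228.01122742 274.36719389] 0.12611146681487084 32.83640426941665
[318.58986953 294.56077825] 0.12910840735594092 29.848638231690302
[337.01807203 205.03061852] 0.12609902195197462 32.8065718077607
```

The lampholder is now at about 167.7°, on the tongue line. I'll back the finger straight off the peg, then lift.

Call:
{"method": "drive_tool", "body": {
  "increments": [
    [-0.8,0,0,0,0,0,0],
    [-1.6,0.1,0,0,0,0,0],
    [-1.8,0.1,-2,0,0,0,0],
    [-1.8,0.1,-5.5,0,0,0,0],
    [-1.8,0.1,-9,0,0,0,0]
  ]
}}

```text
clock: 6.2
eef_pos: [0.395, 0.0108, 0.1329]
ee_rot: [-2.642, 1.699, 0.001]
contact_force: [2.1, -0.3, -0.6]
gripper_width: 0.0002
```

Run:
```python
from h import *
s=manip.get_state();print(s['eef_pos'],s['contact_force'],s['joint_pos'])
R=Ro.from_rotvec(s['ee_rot']).as_matrix();print(R)
inc([(.30,-.05,.2,np.degrees(np.arctan2(R[1,0],R[0,0]))),(.25,.3,.25,np.degrees(np.arctan2(R[1,0],R[0,0])))])
```

```text
[0.39504133 0.01084057 0.13292954] [ 2.10207544 -0.28694382 -0.55989252] [-1.58597061e-01  1.39656980e-01 -6.33459198e-01  7.98451189e-01
  6.00609474e-04 -2.15707611e+00]
[[ 4.14762836e-01 -9.09929308e-01 -6.66506895e-04]
 [-9.09929080e-01 -4.14763256e-01  7.14844313e-04]
 [-9.26900361e-04  3.09983151e-04 -9.99999522e-01]]
[1.59, 11.17, -6.71] [0.0, 0.1, 0.0]
[-32.34, 1.21, -11.68] [0.0, 0.1, 0.0]
```

Call:
{"method": "drive_tool", "body": {
  "increments": [
    [-2,0.1,-3,0,0,0,0],
    [-5,0.2,-5,0,0,0,0],
    [-8.5,0.3,-7,0,0,0,0],
    [-12,0.5,-9,0,0,0,0],
    [-15.5,0.6,-10,0,0,0,0]
  ]
}}

```text
clock: 6.62
eef_pos: [0.3243, 0.1509, 0.2351]
ee_rot: [-2.64, 1.699, -0.001]
contact_force: [2.3, 0.5, 0.1]
gripper_width: 0.0001
```

Call:
{"method": "drive_tool", "body": {
  "increments": [
    [-3.5,0.1,0,0,0,0,0],
    [-7,0.2,0,0,0,0,0],
    [-10.5,0.3,0,0,0,0,0],
    [-14,0.5,0,0,0,0,0],
    [-17,0.6,0,0,0,0,0]
  ]
}}

```text
clock: 7.03
eef_pos: [0.2461, 0.3048, 0.2351]
ee_rot: [-2.641, 1.698, -0.001]
contact_force: [0.0, 0.2, -0.2]
gripper_width: -0.0002
```

```bash
python3 n.py; python3 m.py t7 32.8
python3 - <<'E'
from h import *
im=optics.get_image("scene");cv2.imwrite("pics/s7.png",im[:,:,::-1])
E
```

```text
7.0333 [0.2461187  0.30481982 0.23514806] [ 0.03411998  0.18034247 -0.19288025]
136.74915047883937 0.37671067990643986
[248.65006791 186.13362497] 0.12627259002374094 32.881824495545
[228.19127762 274.6575775 ] 0.12611146681487084 32.83640426941665
[318.87765423 294.37184677] 0.1262636902991666 32.90106547933763
[336.83220088 204.753263  ] 0.12609902195197462 32.8065718077607
```

View pics/t7z.png

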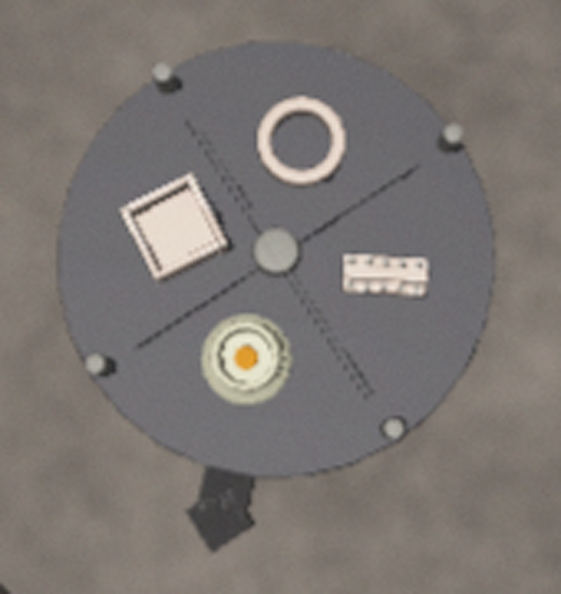

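View pics/s7.png

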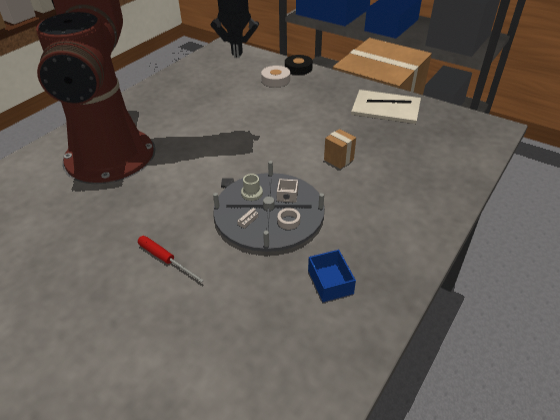

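The view is clear and the disc is unchanged after I withdrew the hand. The lampholder foot is at zoomed (246,359) and the tongue tip at (213,550). One numeric check on the lampholder itself.

Run:
```python
from h import *
f=lambda a,b:(200+a/3.3-.35,165+b/3.3-.35)
for c in(np.array([.5205,.0467]),np.array([.5215,.0481])):
  for n,u,z in(("foot",(246,359),.032),("tip",(212.5,551),.008),("hub",(276,250),.048),("cornL",(187,514),.008),("cornR",(255,522),.008)):
    v=w('top',f(*u),z)[:2]-c;print(n,v,np.hypot(*v),np.degrees(np.arctan2(v[1],v[0])))
print(manip.get_state()['qvel'].round(3))
```

```text
foot [-0.06268998  0.01962458] 0.06568985998301824 162.61770560018584
tip [-0.17703549  0.04008822] 0.1815175772777473 167.24101646443643
hub [0.00157067 0.00146368] 0.0021469422855078385 42.98050729432045
cornL [-0.15509005  0.05570226] 0.16478976115977778 160.2437026186722
cornR [-0.15989853  0.01436404] 0.1605424151928264 174.86677071448253
foot [-0.06368998  0.01822458] 0.06624612330696986 164.03178560980305
tip [-0.17803549  0.03868822] 0.18219060025846665 167.73988063726992
hub [5.70672239e-04 6.36768412e-05] 0.0005742138489053336 6.366850357697693
cornL [-0.15609005  0.05430226] 0.16526596488601553 160.8176944540679
cornR [-0.16089853  0.01296404] 0.161419964151089 175.3934710075528
[-0.084 -0.017 -0.024  0.01  -0.028 -0.096]
```

The lampholder itself reads about 164° while its quarter reads 167.8°, so I'll measure the foot more carefully, both before and now.

Run:
```python
from h import *
A=cv2.imread("pics/top0.png")[190:235,245:300];B=cv2.imread("pics/t7.png")[250:295,247:302]
cv2.imwrite("pics/lz.png",np.hstack([cv2.resize(i,None,fx=7,fy=7,interpolation=cv2.INTER_CUBIC) for i in(A,B)]))
c=np.array([.5215,.0481])
for nm,(x0,y0) in(("top0",(245,190)),("t7",(247,250))):
  I=cv2.imread(f"pics/{nm}.png")[y0:y0+45,x0:x0+55].astype(int)
  # lampholder: greenish-white / brass vs bluish grey disc
  m=((I[:,:,1]-I[:,:,0])>4).astype(np.uint8)
  m=cv2.morphologyEx(m,cv2.MORPH_CLOSE,np.ones((3,3)))
  cs,_=cv2.findContours(m,cv2.RETR_EXTERNAL,cv2.CHAIN_APPROX_NONE);k=max(cs,key=cv2.contourArea)
  e=cv2.fitEllipse(k);print(nm,e,cv2.boundingRect(k),cv2.minEnclosingCircle(k))
  # sweep hypothetical foot (z .034 top rim r .027) and tube rim (z .072, r .02): centroid of union model
  best=None
  M=np.zeros_like(m);cv2.drawContours(M,[k],-1,1,-1)
  t=np.linspace(0,2*np.pi,60)
  from scipy.optimize import minimize
  def cost(q):
    W=np.zeros((45*8,55*8),np.uint8)
    for r,z in((.027,.024),(.027,.034),(.02,.072)):
      pp=np.array([p('top',(q[0]+r*np.cos(a),q[1]+r*np.sin(a),z)) for a in t]);pp=((pp-[x0,y0]+.5)*8).astype(np.int32)
      cv2.fillConvexPoly(W,pp,1)
    W=cv2.resize(W.astype(np.float32),(55,45),interpolation=cv2.INTER_AREA)
    return np.abs(W-M).sum()
  q0=w('top',(e[0][0]+x0,e[0][1]+y0),.035)[:2]
  r=minimize(cost,q0,method='Nelder-Mead',options=dict(initial_simplex=[q0,q0+[.004,0],q0+[0,.004]],xatol=1e-4))
  v=r.x-c;print(r.x,r.fun,M.sum(),np.hypot(*v),np.degrees(np.arctan2(v[1],v[0])))
```

```text
top0 ((25.077089309692383, 21.255369186401367), (26.153141021728516, 26.530458450317383), 57.67115783691406) (12, 8, 27, 27) ((25.18181800842285, 21.363636016845703), 13.67428970336914)
[0.5837615  0.07501628] 22.859375 582 0.06783052560389086 23.379323680684085
t7 ((27.240589141845703, 23.531482696533203), (26.92613983154297, 27.193552017211914), 10.115067481994629) (14, 10, 28, 28) ((27.202341079711914, 23.637123107910156), 14.008173942565918)
[0.45762155 0.0662851 ] 27.546875 612 0.06641652597970701 164.1092545510636
```

View pics/lz.png

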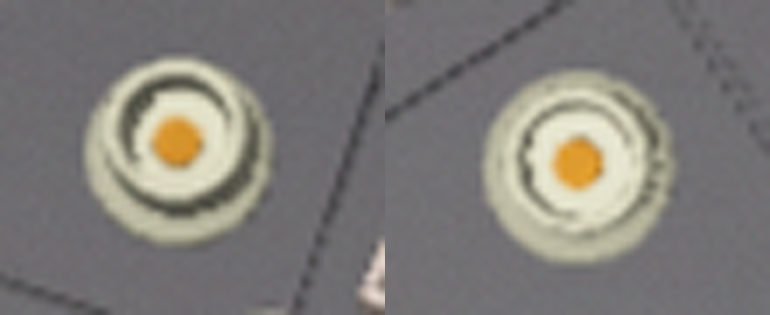

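The lampholder sits about 3.3° off its quarter's midline. It was already like that at the start (23.4° against 26.4°) and hasn't slipped. Since the lampholder itself must line up with the tongue, I'll turn the disc about 2.8–3° further the same way.

Run:
```python
from h import *
x,y,z,_=arc(194);inc([(x,y,.235,294.5),(x,y,.13,294.5)])
```

```text
[32.7, -1.71, -0.05] [-0.1, 0.1, 0.3]
[32.72, -1.69, 10.45] [-0.1, 0.1, 0.3]
```

Call:
{"method": "drive_tool", "body": {
  "increments": [
    [3,-0.2,0,0,0,0,0],
    [6.5,-0.3,0,0,0,0,0],
    [10,-0.5,0,0,0,0,0],
    [13.5,-0.7,0,0,0,0,0],
    [17,-0.9,0,0,0,0,0]
  ]
}}

```text
clock: 7.55
eef_pos: [0.3248, 0.1538, 0.2347]
ee_rot: [-2.645, 1.691, 0.0]
contact_force: [1.2, 0.5, -0.2]
gripper_width: -0.0001
```

Call:
{"method": "drive_tool", "body": {
  "increments": [
    [3.5,-0.2,0,0,0,0,0],
    [7,-0.4,1,0,0,0,0],
    [10.5,-0.6,3,0,0,0,0],
    [13.5,-0.7,5.5,0,0,0,0],
    [15.5,-0.8,8,0,0,0,0]
  ]
}}

```text
clock: 7.97
eef_pos: [0.398, 0.0139, 0.1538]
ee_rot: [-2.643, 1.694, -0.003]
contact_force: [-0.5, -0.4, 0.3]
gripper_width: -0.0
```

Run:
```python
from h import *
x,y,z,_=arc(194);print(manip.get_state()['eef_pos']);inc([(x,y,.13,294.5),(x,y,.042,294.5)])
```

```text
[0.39800587 0.0139265  0.15382981]
[-0.2, -0.11, 2.38] [-0.2, -0.0, 0.2]
[-0.2, -0.08, 11.18] [-0.2, -0.0, 0.2]
```

Call:
{"method": "drive_tool", "body": {
  "increments": [
    [-0.2,-0.1,3,0,0,0,0],
    [-0.2,-0.1,6,0,0,0,0],
    [-0.2,-0.1,9,0,0,0,0],
    [-0.2,-0.1,10.8,0,0,0,0],
    [-0.2,-0.1,11,0,0,0,0]
  ]
}}

```text
clock: 8.38
eef_pos: [0.3953, 0.0165, 0.0412]
ee_rot: [2.644, -1.696, -0.005]
contact_force: [-1.6, 0.1, 0.4]
gripper_width: -0.0002
```

Run:
```python
from h import *
print(manip.get_state()['eef_pos']);inc([arc(198),arc(201),arc(203.5),arc(205),arc(206)])
```

```text
[0.39525526 0.0164592  0.04119364]
[1.02, -0.13, -0.08] [0.1, 0.1, 6.6]
[1.67, -0.07, -0.09] [0.1, 0.1, 3.6]
[2.22, -0.05, -0.09] [0.1, 0.2, 1.1]
[2.55, -0.04, -0.09] [0.1, 0.2, -0.4]
[2.77, -0.05, -0.09] [0.1, 0.2, -1.4]
```

Call:
{"method": "drive_tool", "body": {
  "increments": [
    [0.8,-0.1,-0.1,0,0,1,0],
    [1.5,-0.1,-0.1,0,0,0.5,0],
    [2.1,0,-0.1,0,0,0,0],
    [2.45,0,-0.1,0,0,0,0],
    [2.65,0,-0.1,0,0,-0.5,0]
  ]
}}

```text
clock: 8.8
eef_pos: [0.4075, -0.0084, 0.043]
ee_rot: [-2.651, 1.685, 0.002]
contact_force: [-0.8, 1.5, 1.2]
gripper_width: -0.0005
```

```bash
python3 n.py 1 2 3; python3 m.py t8 33.5
```

```text
8.8 [ 0.4074528  -0.00843853  0.04304357] [-0.80546579  1.54164245  1.18556885]
206.0007060447964 0.1257772946983233
[0.22, 0.02, 0.1] [-0.0, 0.1, -1.9]
[0.44, 0.01, 0.1] [-0.0, 0.1, -2.9]
[0.66, -0.01, 0.1] [-0.0, 0.1, -3.9]
[247.99563795 186.54970004] 0.12670573418597575 34.09185070947098
[228.61744595 275.331521  ] 0.1259594181092146 34.1234982176986
[319.54512105 293.92513111] 0.12707223252492533 31.936192042239412
[336.39298521 204.1099495 ] 0.1263313034551904 34.1046058108332
```

Call:
{"method": "drive_tool", "body": {
  "increments": [
    [0.12,0,0,0,0,-0.5,0],
    [0.22,0,0,0,0,-1,0],
    [0.3,0,0,0,0,-1.5,0],
    [0.34,0,0,0,0,-1.5,0],
    [0.35,0,0,0,0,-1.5,0]
  ]
}}

```text
clock: 9.27
eef_pos: [0.4089, -0.0116, 0.0429]
ee_rot: [-2.674, 1.648, 0.002]
contact_force: [0.0, 0.3, 1.2]
gripper_width: -0.0003
```

```bash
python3 n.py; python3 m.py t9 35.5
```

```text
9.2667 [ 0.40887035 -0.01155235  0.04290643] [0.04488766 0.32627469 1.20853802]
207.55716383876577 0.12591471480597688
[246.15354667 187.78158886] 0.1260311124694522 35.659169276194255
[229.88126834 277.22831861] 0.12586552352815614 35.547732868937274
[321.42027243 292.60406267] 0.12389738281013507 33.01204719097373
[335.09607008 202.30230422] 0.12606924620962126 35.55860416768665
```

The disc is at 35.6°, so the lampholder is at about 166.9–167.2°. I'll withdraw and verify.

Call:
{"method": "drive_tool", "body": {
  "increments": [
    [-0.8,0,0,0,0,0,0],
    [-1.6,0.1,0,0,0,0,0],
    [-1.8,0.1,-2,0,0,0,0],
    [-1.8,0.1,-5.5,0,0,0,0],
    [-1.8,0.1,-9,0,0,0,0]
  ]
}}

```text
clock: 9.73
eef_pos: [0.3979, 0.0051, 0.1333]
ee_rot: [2.674, -1.648, -0.007]
contact_force: [0.8, 0.5, -0.4]
gripper_width: 0.0002
```

Call:
{"method": "drive_tool", "body": {
  "increments": [
    [-2,0.1,-3,0,0,0,0],
    [-5,0.2,-5,0,0,0,0],
    [-8.5,0.3,-7,0,0,0,0],
    [-12,0.5,-9,0,0,0,0],
    [-15.5,0.6,-10,0,0,0,0]
  ]
}}

```text
clock: 10.15
eef_pos: [0.3222, 0.1421, 0.2358]
ee_rot: [-2.673, 1.648, 0.005]
contact_force: [0.9, 1.0, -0.6]
gripper_width: -0.0001
```

Call:
{"method": "drive_tool", "body": {
  "increments": [
    [-3.5,0.1,0,0,0,0,0],
    [-7,0.2,0,0,0,0,0],
    [-10.5,0.3,0,0,0,0,0],
    [-14,0.5,0,0,0,0,0],
    [-16,0.6,0,0,0,0,0]
  ]
}}

```text
clock: 10.57
eef_pos: [0.2422, 0.2844, 0.2362]
ee_rot: [-2.675, 1.645, 0.006]
contact_force: [0.6, -0.2, 0.1]
gripper_width: -0.0001
```

Call:
{"method": "drive_tool", "body": {
  "increments": [
    [0,0,0,0,0,0,0],
    [0,0,0,0,0,0,0],
    [0,0,0,0,0,0,0]
  ]
}}

```text
clock: 10.82
eef_pos: [0.2416, 0.2841, 0.236]
ee_rot: [-2.676, 1.644, 0.006]
contact_force: [0.1, 0.5, -0.5]
gripper_width: 0.0001
```

```bash
python3 n.py; python3 m.py t10 35.5
python3 - <<'E'
from h import *
cv2.imwrite("pics/s10.png",optics.get_image("scene")[:,:,::-1])
I=cv2.imread("pics/t10.png")[250:300,247:307].astype(int)
m=((I[:,:,1]-I[:,:,0])>4).astype(np.uint8);m=cv2.morphologyEx(m,cv2.MORPH_CLOSE,np.ones((3,3)))
cs,_=cv2.findContours(m,cv2.RETR_EXTERNAL,cv2.CHAIN_APPROX_NONE);k=max(cs,key=cv2.contourArea)
e=cv2.fitEllipse(k);u=(e[0][0]+247,e[0][1]+250)
for c in([.5205,.0467],[.5215,.0481]):
  v=w('top',u,.033)[:2]-np.array(c);print(u,np.hypot(*v),np.degrees(np.arctan2(v[1],v[0])))
E
```

```text
10.8167 [0.24158424 0.28410452 0.23598742] [ 0.13317325  0.53799721 -0.53633821]
139.59659277828885 0.36627162597491913
[246.15354667 187.78158886] 0.1260311124694522 35.659169276194255
[229.88126834 277.22831861] 0.12573160129314773 35.63125134836601
[321.42027243 292.60406267] 0.12587168407641783 35.68423159913178
[335.09607008 202.30230422] 0.1263321765540797 35.55731583552822
(275.8372631072998, 273.8915538787842) 0.06570201354584367 165.59892135441459
(275.8372631072998, 273.8915538787842) 0.0663418114649133 166.98496334637855
```

View pics/t10z.png

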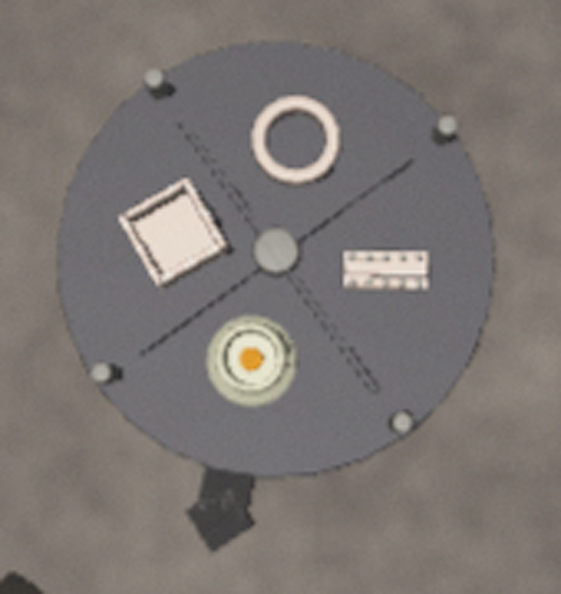

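View pics/s10.png

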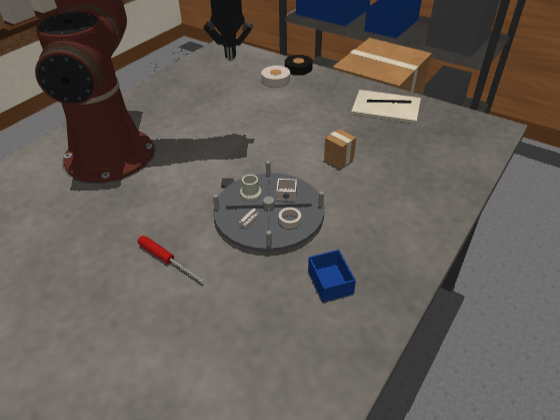

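The lampholder's foot is at 167.0° and the tongue at 167.3–167.7°. The disc is at rest, the other items are where they were, and the hand is clear.

```bash
python3 -c "
from bench import ticket
print(ticket.hand_in())"
```

```text
the job is handed in; nothing more can be done
None
```

I turned the display about 144° counter-clockwise, pushing one rim peg with the side of the shut fingertips, then withdrew the hand. The job was handed in at about 11 s.

**Last checks:**
- **Lampholder:** its centre is at about 167.0° round the axis and the tongue is at about 167.3–167.7°, so it is in line to about 1°. An earlier, coarser estimate of the centre puts it at 165.6°, about 1.6° short.
- **Disc and samples:** the disc did not move when the hand withdrew, and the samples turned with it and stayed put.
- **Everything else:** the carton, screwdriver and bin look unmoved, the hand is well clear, and the push forces I read were only a few newtons.

**One disagreement:** the lampholder stood about 3° off the middle of its quarter from the start. I lined up the lampholder itself, so the middle of its quarter is now about 3° past the tongue.

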